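# Clear the filing plate with the scraper block

## Robot

A 6-joint arm with a two-finger parallel gripper is mounted at the origin on the work surface. World frame = base frame: x ahead of the robot, y to its left, z up, the work surface at z = 0. Lengths are in m, angles in rad, forces in N, time in s.
With the tool pointing down it reaches from about 0.325 to 0.9 m from the base axis. Payload 6.1 kg.
Tool frame: the origin (TCP) lies between the finger pads; the fingertips stand 8 mm ahead of it and the grasp point (between the pads) lies 11 mm behind it; x points along the fingers, y is the direction in which the jaws open and shut, and the axes are right-handed (so a half turn about x gives the same grasp; the last joint's range is limited). The gripper opens to 87 mm and grips with 3 to 60 N. Pads are 19 mm wide; open, the fingers measure 117 mm over their backs; the gripper's body (75 mm by 190 mm) begins 51 mm behind the grasp point.
Start: joints at [-0.126, 0.22, 1.526, -0, 1.395, -0.126], TCP at [0.625, -0, 0.231] pointing down, gripper open.
Joint ranges: [-2.98, 2.98], [-0.91, 2.08], [0.09, 2.57], [-1.24, 4.39], [0.2, 2.65], [-2.68, 2.68]. Speed limits (rad/s): [2.57, 2.57, 3.01, 3.14, 3.14, 3.14].

## Interface

Orientations are given as [roll, pitch, yaw] about the fixed x, y, z axes, in that order (R = Rz(yaw) Ry(pitch) Rx(roll)).
In Python, from workcell import get_state, capture, camera_params, job gives the robot as it stands.
- The arm moves only by the shell command python3 -m jog 'ROWS' [OPENING] [FORCE]. ROWS is JSON, a list of rows, each a list of 4 numbers: the shift along the tool's x, y, z in cm, then the turn about the tool's x in degrees. A call has 1 to 20 rows; each row is the pose to reach, as a shift and turn from the pose commanded when the call began, along the tool's axes at that moment; what a row does not reach only later rows make up. A row lasts 1/12 s, in which the tool goes at most 41.7 mm and 7.16 degrees, less where a joint would pass 70% of its speed; a pose out of reach is approached as far as the arm can. A call with a gripper value outside its range is refused whole. OPENING is the opening, from 0 (shut) to 1 (fully open), set as the call begins (- or left out, the last holds). The fingers move at their own pace and stop on an object; FORCE is the grip in N (left out, the last holds). Time passes only in rows, so rows that repeat a pose let the fingers close. It gives the time, the measured TCP pose, the force and the opening at its end, in the units of the state.
- get_state(): the state, without advancing time (a new reading comes with each control period).
- capture(name): name is "scene" or "side" or "wrist"; returns (picture, depth): 420x560x3 uint8, blue, green, red; 420x560 float32, m along the optical axis (not along the pixel's ray), 0 where there is no reading.
- camera_params(name): a dict with "vertical_fov" (degrees; the focal length in pixels is half the picture's height over the tangent of half this angle, whatever the lens; pixels are square), "cx", "cy" (the principal point, pixels), "world_from_camera" (4x4, takes a point from camera to world coordinates). Camera axes: x right, y down, z forward; pixel columns grow to the right and rows downward; lengths in m; the calibration is good to about 2 mm. A picture is of the moment at which its call begins: read the wrist's pose just before it. camera_params takes no time and is no camera call; for the wrist camera it gives the pose at the moment of the call.
- job.job_done(): hands the job in, once; it reports no verdict.
The state is a dict: "clock": time; "joints": joint angles; "joint_velocities": joint speeds; "tau": joint torques, N m; "position": TCP position; "ee_rot": TCP orientation; "force": force on the tool from outside, world axes, zero at the start; "torque": the same for the moment, N m; "grip_width": finger opening in m.
Only numpy, scipy, OpenCV 4.12 (cv2) and the standard library are available. Lean on these libraries where they do the work, as an engineer would, in place of code of your own. Each camera call takes 0.05 s, during which the arm holds its last target. There are 200 camera calls.

## Task

Turn the ball knob clockwise, to its stop, so that the gate at the edge of the filing plate sinks away; then take the scraper block and sweep all four chips off the plate into the catch tray with it, without touching a chip with the gripper fingers. Stand the scraper block back upright in the middle of its cork pad, and last turn the ball knob back so that the gate is fully up again. Leave the other things on the bench alone.

Things in the scene. Friction and masses are not known exactly. Their poses are not given: they have to be found in the camera images.
- station: Fixed clearing station on the bench. Origin: underside centre of its dark steel filing plate, 220 mm (own x) by 240 mm (own y) and 50 mm high. 12 mm high, 10 mm thick fences run along both x edges (200 mm clear between them). The +y edge is open. The gate (a 198 x 5 mm aluminium bar across the plate at own y = -115 mm) stands 16 mm above the plate while shut; beyond the -y edge (own y = -120 mm) lies the aluminium catch tray. The ball knob stands beside the -x edge.
- plate_top (a point): Centre of the plate's top face (50 mm above the bench); axes as the station's.
- tray_floor (a point): Centre of the catch tray's floor (4 mm above the bench); axes as the station's. The open tray is 210 mm (x) by 135 mm (y) inside, its three outer walls 40 mm high; its +y side is the end face of the plate, over which the chips drop.
- ball_center (a point): Centre of the smooth black ball knob, 50 mm in diameter, 95 mm above the bench (top at 120 mm), on a vertical 18 mm stem over a 40 mm high, 70 mm square grey block. At own x = -150, y = -70 mm of the station. Slips unless gripped across its widest part.
- ball_knob (a joint): Turn of the ball knob about its vertical axis, rad. 0 = gate fully up; grows clockwise seen from above to the stop at 1.4, where the gate top is sunk 4 mm below the plate's top. The gate follows the knob, about 14 mm per rad; it is level with the plate at 1.12. Needs about 0.2 N m and stays where it is left.
- scraper_grip (a point): Scraper block: a black sole 130 mm (own x) x 36 mm (own y) x 14 mm, with a walnut body 100 x 28 x 51 mm on it, total height 65 mm, about 0.18 kg. Stands upright on its cork pad. This point is in the middle of the walnut body, 45 mm above the sole's underside; grip it across the 28 mm (own y).
- pad: Thin fixed cork pad, 160 mm (own x) x 80 mm (own y) x 6 mm: the home of the scraper block. Origin at the centre of its underside.
- chip0: Loose chip (offcut) lying flat on the plate: brass strip 60 x 14 x 8 mm, about 50 g. Origin: centre of its underside, x along its length.
- chip1: Loose chip (offcut) lying flat on the plate: black ebonite strip 62 x 18 x 10 mm, about 14 g. Origin: centre of its underside, x along its length.
- chip2: Loose chip (offcut) lying flat on the plate: steel bar 60 x 10 x 9 mm, about 40 g. Origin: centre of its underside, x along its length.
- chip3: Loose chip (offcut) lying flat on the plate: L-shaped brass piece 60 x 23 x 9 mm, about 50 g. Origin: centre of its underside, x along its length.
- key_guard: Bystander: brass key guard, wire frame 110 x 50 mm, 28 mm high. Origin at its underside near its middle, x along its length.
- octave_key: Bystander: nickel-plated octave key, 160 mm long, 15 mm high. Origin at its underside near its middle, x along its length.
- mouthpiece: Bystander: black ebonite mouthpiece, 90 mm long, 29 mm high. Origin at its underside near its middle, x along its length.
- spring_hook: Bystander: steel spring-hook tool with walnut handle, 175 mm long. Origin at its underside near its middle, x along its length.
- spring_jar: Bystander: glass jar of springs, 60 mm diameter, 80 mm high. Origin at its underside near its middle, x along its length.
- screwdriver: Bystander: wood-handled screwdriver, 170 mm long. Origin at its underside near its middle, x along its length.
- cork_sheet_block: Bystander: cork block 90 x 60 x 20 mm. Origin at its underside near its middle, x along its length.

How it is judged:
By the outcome, as a careful person would: the job done as asked, in the order asked, and still so for the second after the job is handed in, with the robot touching nothing.
It also fails if it takes over 72 s, if anything falls off the work surface, if the arm or the gripper's body presses on something with over 40 N, if the wrist force passes 120 N, or if a joint passes its speed limit or range.

## Working session

There is one attempt and no reset: what is moved stays moved. The work goes in short steps, Python scripts to look and compute and a shell command to move; the robot and the scene stay as the last step left them, time stands still between calls to the robot, and variables do not carry over. Pictures are saved under pics/ and viewed, about 8 in all and at most 12, crops included, and the job is handed in when it is done.

```bash
mkdir -p pics; ls
python3 - <<'E'
from workcell import get_state, capture, camera_params
import cv2,numpy as np
s=get_state();print(s)
for n in("scene","side"):
    p=camera_params(n);print(n,p)
    im,d=capture(n);cv2.imwrite(f"pics/{n}0.png",im);np.save(f"pics/{n}0.npy",d)
    print((d>0).mean())
E
```

```text
pics
{'clock': 0.0, 'joints': array([-1.26075077e-01,  2.21196340e-01,  1.52759948e+00, -2.34980125e-06,
        1.39473782e+00, -1.26088042e-01]), 'joint_velocities': array([-0.00011253, -0.00031499,  0.0007451 ,  0.00045466,  0.00037145,
        0.00061463]), 'tau': array([-1.67445501e-05, -4.94609964e+01, -3.87383544e+01,  6.99962187e-02,
        5.70271199e-02, -1.42064664e-04]), 'position': array([6.24389346e-01, 8.83675786e-05, 2.29461875e-01]), 'ee_rot': array([-1.69569287,  1.56885534,  3.01670948]), 'force': array([-0.14686819, -0.09621472,  1.07459943]), 'torque': array([ 0.05399495, -0.03674029, -0.06077376]), 'grip_width': 0.08687860589177672}
scene {'vertical_fov': 51.74013542079769, 'cx': 282.96062229801646, 'cy': 208.76277890433332, 'world_from_camera': array([[-0.70698793,  0.35499628, -0.61167452,  1.43556667],
       [ 0.70708694,  0.37193416, -0.60140921,  0.85505406],
       [ 0.01400462, -0.85769611, -0.51396619,  0.86480828],
       [ 0.        ,  0.        ,  0.        ,  1.        ]])}
0.9916836734693878
side {'vertical_fov': 49.69308434768074, 'cx': 279.19642866195187, 'cy': 216.703268909776, 'world_from_camera': array([[ 0.72548067, -0.41672987,  0.54773535, -0.19738449],
       [-0.68823003, -0.43446997,  0.58101229, -0.81305514],
       [-0.00415062, -0.7984811 , -0.60200557,  0.91753334],
       [ 0.        ,  0.        ,  0.        ,  1.        ]])}
0.9956420068027211
```

View pics/scene0.png

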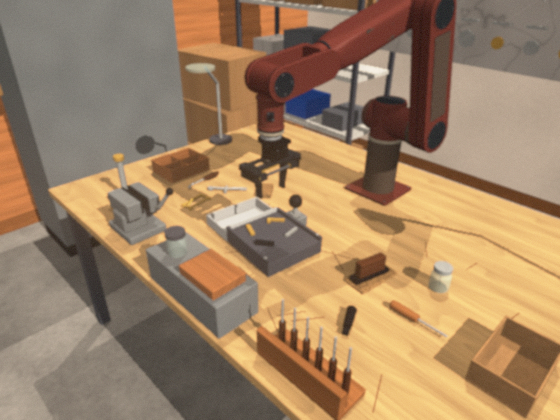

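View pics/side0.png

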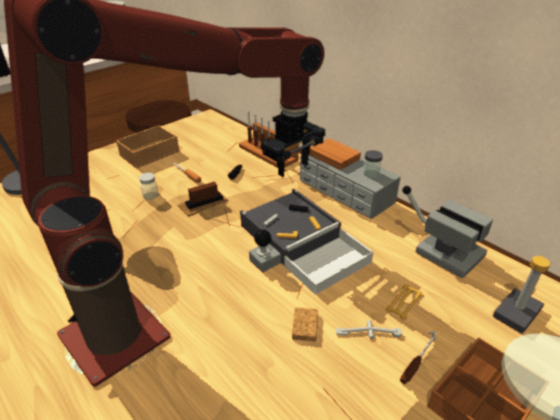

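```bash
cat > h.py <<'E'
import numpy as np,cv2
from workcell import get_state,capture,camera_params
def ray(p,uv):
    f=210/np.tan(np.radians(p["vertical_fov"])/2);T=p["world_from_camera"]
    uv=np.atleast_2d(uv).astype(float)
    d=np.c_[(uv[:,0]-p["cx"])/f,(uv[:,1]-p["cy"])/f,np.ones(len(uv))]
    return T[:3,3],d@T[:3,:3].T
def onplane(p,uv,z):
    o,d=ray(p,uv);return o+d*((z-o[2])/d[:,2])[:,None]
def cloud(p,dep):
    v,u=np.mgrid[:420,:560];o,d=ray(p,np.c_[u.ravel(),v.ravel()])
    return (o+d*dep.reshape(-1,1)).reshape(420,560,3)
E
python3 - <<'E'
from h import *
for n,pts in(("scene",dict(ball=(296,201),plate=(272,240),scr=(371,264),jar=(441,275))),("side",dict(ball=(263,237),plate=(292,222),scr=(203,192),cork=(305,322)))):
    p=camera_params(n);P=cloud(p,np.load(f"pics/{n}0.npy"))
    for k,(u,v) in pts.items():print(n,k,P[v,u].round(3))
p=camera_params("wrist");print(p)
im,d=capture("wrist");cv2.imwrite("pics/w0.png",im);np.save("pics/w0.npy",d)
E
```

```text
scene ball [ 0.458 -0.043  0.103]
scene plate [0.63  0.015 0.048]
scene scr [0.52  0.326 0.065]
scene jar [0.418 0.498 0.066]
side ball [ 0.44 -0.07  0.11]
side plate [ 0.599 -0.026  0.053]
side scr [0.499 0.305 0.051]
side cork [ 0.364 -0.31   0.019]
{'vertical_fov': 71.4019947644668, 'cx': 285.7816467003601, 'cy': 210.5493590707924, 'world_from_camera': array([[ 0.99999718, -0.00140552, -0.00191673,  0.62470101],
       [-0.00192505, -0.95193615, -0.30629049,  0.08535717],
       [-0.00139411,  0.30629331, -0.95193617,  0.38330067],
       [ 0.        ,  0.        ,  0.        ,  1.        ]])}
```

View pics/w0.png

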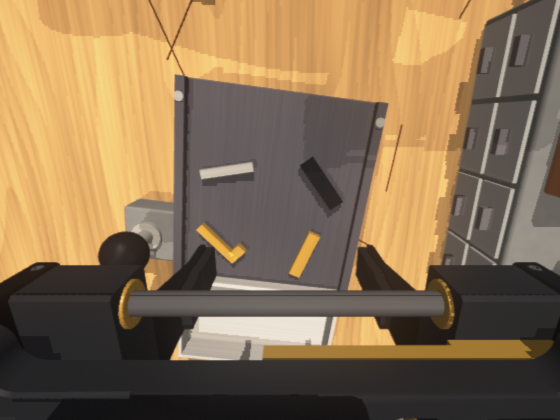

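```bash
cat > a.py <<'E'
from h import *
p=camera_params("wrist");im=cv2.imread("pics/w0.png");
hsv=cv2.cvtColor(im,cv2.COLOR_BGR2HSV)
dark=((hsv[...,2]<130)&(hsv[...,1]<110)).astype(np.uint8)
L=[];R=[];F=[]
for v in range(110,190,2):
    r=np.where(dark[v,150:260])[0]; L.append((150+r[0]-.5,v))
    r=np.where(dark[v,300:400])[0]; R.append((300+r[-1]+.5,v))
for u in range(195,370,3):
    r=np.where(dark[60:140,u])[0]; F.append((u,60+r[0]-.5))
def fit(Q,z):
    P=onplane(p,Q,z)[:,:2].astype(np.float32)
    l=cv2.fitLine(P,cv2.DIST_HUBER,0,.001,.001).ravel()
    n=np.array([-l[1],l[0]]);res=(P-l[2:])@n
    return l,np.std(res)
l,a=fit(L,.062);r,b=fit(R,.062);f,c=fit(F,.05)
for q in(l,r,f):print(q.round(4),np.degrees(np.arctan2(q[1],q[0])))
print(a,b,c)
def inter(a,b):
    t=np.linalg.solve(np.c_[a[:2],-b[:2]],b[2:]-a[2:]);return a[2:]+t[0]*a[:2]
A,B=inter(l,f),inter(r,f);print("corners",A,B,np.linalg.norm(A-B))
x=(B-A)/np.linalg.norm(B-A);y=np.array([-x[1],x[0]])
C=(A+B)/2-.12*y;th=np.arctan2(x[1],x[0])
print("station",C,np.degrees(th),"ball",C-.15*x-.07*y)
# ball + scraper via fixed cams
for n,box in(("scene",(280,190,315,215)),("side",(245,222,285,255))):
    q=camera_params(n);P=cloud(q,np.load(f"pics/{n}0.npy"))
    m=(abs(P[...,2]-.1)<.02)&(abs(P[...,0]-.46)<.06)&(abs(P[...,1]+.05)<.06)
    X=P[m];s=np.linalg.lstsq(np.c_[2*X,np.ones(len(X))],(X**2).sum(1),rcond=None)[0];print(n,"ball",s[:3],len(X),np.sqrt(s[3]+s[:3]@s[:3]))
    for z0,z1,t in((.06,.085,"body"),(.012,.026,"sole"),(.003,.03,'pad')):
        m=(P[...,2]>z0)&(P[...,2]<z1)&(abs(P[...,0]-.51)<.1)&(abs(P[...,1]-.315)<.09)
        X=P[m][:,:2].astype(np.float32);print(n,t,m.sum(),cv2.minAreaRect(X),X.mean(0), np.median(P[m][:,2]))
E
python3 a.py
python3 - <<'E'
import cv2,numpy as np
a=cv2.imread('pics/scene0.png')[230:300,325:425];b=cv2.imread('pics/side0.png')[165:235,150:250]
cv2.imwrite('pics/c.png',np.hstack([cv2.resize(i,None,fx=4,fy=4,interpolation=cv2.INTER_CUBIC) for i in(a,b)]))
E
```

```text
[0.1178 0.993  0.503  0.0452] 83.2337
[0.1269 0.9919 0.7231 0.0479] 82.70837
[ 0.9924 -0.1234  0.6167  0.1125] -7.086551
1.5871064e-08 0.002584428 0.0002995327
corners [0.5125391  0.12546086] [0.72957003 0.09847996] 0.21870162
station [ 0.6062503 -0.0071129] -7.0865507 ball [ 0.44876036 -0.05807288]
scene ball [ 0.45190389 -0.05497701  0.09767577] 142 0.021820372044029934
scene body 255 ((0.5057133436203003, 0.31453588604927063), (0.03096645511686802, 0.10139411687850952), 73.69381713867188) [0.5096801  0.31606293] 0.0703098642941109
scene sole 195 ((0.5052104592323303, 0.3162151277065277), (0.03943881765007973, 0.13198472559452057), 73.9568099975586) [0.5223067  0.31924543] 0.01966795548512379
scene pad 767 ((0.5095088481903076, 0.31572335958480835), (0.19835631549358368, 0.17571312189102173), 0.21054384112358093) [0.52074605 0.32791716] 0.007222666579728032
side ball [ 0.44838744 -0.05884419  0.0965213 ] 233 0.02362047450745408
side body 200 ((0.5025414824485779, 0.30972176790237427), (0.036748383194208145, 0.09979661554098129), 74.55528259277344) [0.5002013 0.3061005] 0.07045563020094137
side sole 181 ((0.5025666952133179, 0.3089759349822998), (0.04694083705544472, 0.13028500974178314), 75.55543518066406) [0.49432138 0.3014714 ] 0.019705372531029552
side pad 610 ((0.5096479058265686, 0.31479912996292114), (0.17878921329975128, 0.19857540726661682), 89.86813354492188) [0.4879364  0.29853284] 0.008003789007923756
```

View pics/c.png

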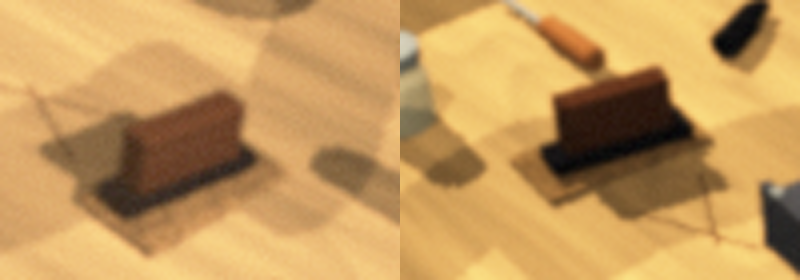

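```bash
cat >> h.py <<'E'
from scipy.spatial.transform import Rotation as Ro
def pose(s=None):
    s=s or get_state();R=Ro.from_euler('xyz',s["ee_rot"]).as_matrix()
    return np.array(s["position"]),R
def go(t,ang=None):
    """rows needed (cm, deg) from the measured pose to put TCP at t with jaw axis (tool y) at world angle ang deg (mod 180)"""
    P,R=pose();d=R.T@(np.array(t)-P)*100
    a=np.degrees(np.arctan2(R[1,1],R[0,1]))
    turn=0 if ang is None else -((ang-a+90)%180-90)
    s=get_state()
    print("shift",d.round(2),"turn",round(turn,1),"jaw",round(a,1),"down",R[:,0].round(3),"j6",s["joints"][5].round(2))
E
python3 - <<'E'
from h import *
P,R=pose();print(R.round(3))
go([.449,-.0585,.150],None)
go([.449,-.0585,.084],None)
E
```

```text
[[-0.001  1.    -0.   ]
 [ 0.    -0.    -1.   ]
 [-1.    -0.001 -0.   ]]
shift [  7.99 -17.54   5.86] turn 0 jaw -0.0 down [-0.001  0.    -1.   ] j6 -0.13
shift [ 14.59 -17.53   5.86] turn 0 jaw -0.0 down [-0.001  0.    -1.   ] j6 -0.13
```

```bash
python3 -m jog '[[3,-10,3,0],[8,-17.6,5.8,0],[8,-17.6,5.8,0],[8,-17.6,5.8,0],[8,-17.6,5.8,0],[8,-17.6,5.8,0],[8,-17.6,5.8,0],[8,-17.6,5.8,0]]' 1
python3 - <<'E'
from h import *
go([.449,-.0585,.084],None)
im,d=capture("wrist");cv2.imwrite("pics/w1.png",im)
p=camera_params("wrist")
P=cloud(p,d)
m=(abs(P[...,2]-.1)<.022)&(abs(P[...,0]-.449)<.03)&(abs(P[...,1]+.058)<.03)
X=P[m]
if len(X)>30:
    s=np.linalg.lstsq(np.c_[2*X,np.ones(len(X))],(X**2).sum(1),rcond=None)[0];print("ball",s[:3],len(X),np.sqrt(s[3]+s[:3]@s[:3]))
E
```

```text
clock: 0.82
position: [0.45, -0.0583, 0.1514]
ee_rot: [1.386, 1.569, -0.185]
force: [1.1, -0.5, -0.0]
grip_width: 0.0868
shift [ 6.74 -0.12  0.02] turn 0 jaw -0.0 down [ 0.002 -0.    -1.   ] j6 -0.3
ball [ 0.44894618 -0.05708883  0.09550169] 3278 0.0245890046482006
```

```bash
python3 -m jog '[[3,-0.1,-0.1,0],[6.7,-0.1,-0.1,0],[6.7,-0.1,-0.1,0],[6.7,-0.1,-0.1,0],[6.7,-0.1,-0.1,0]]' 1 && python3 -m jog '[[0,0,0,0],[0,0,0,0],[0,0,0,0],[0,0,0,0],[0,0,0,0],[0,0,0,0],[0,0,0,0],[0,0,0,0]]' 0 45
```

```text
clock: 1.28
position: [0.4498, -0.0572, 0.0853]
ee_rot: [1.285, 1.569, -0.285]
force: [-0.2, -0.4, 0.4]
grip_width: 0.0871
clock: 1.95
position: [0.4485, -0.0571, 0.0837]
ee_rot: [1.496, 1.57, -0.075]
force: [3.0, 0.2, -0.6]
grip_width: 0.0484
```

```bash
python3 -m jog '[[0,0,0,6],[0,0,0,12],[0,0,0,18],[0,0,0,24],[0,0,0,30],[0,0,0,36],[0,0,0,42],[0,0,0,48],[0,0,0,54],[0,0,0,60],[0,0,0,66],[0,0,0,72],[0,0,0,78],[0,0,0,81],[0,0,0,81],[0,0,0,81]]'
python3 - <<'E'
from h import *
go([.449,-.057,.084]);s=get_state();print(s["torque"],s["force"])
im,d=capture("wrist");cv2.imwrite("pics/w2.png",im)
im,d=capture("side");cv2.imwrite("pics/s2.png",cv2.resize(im[180:300,225:385],None,fx=4,fy=4,interpolation=cv2.INTER_CUBIC))
E
```

```text
clock: 3.28
position: [0.4484, -0.0577, 0.0838]
ee_rot: [1.922, 1.569, -1.06]
force: [1.4, -3.6, 0.1]
grip_width: 0.0481
shift [-0.02 -0.06 -0.07] turn 0 jaw -80.8 down [ 0.001 -0.002 -1.   ] j6 1.11
[-0.71535954 -0.18820912  0.78378618] [ 1.41077098 -3.61769662  0.09360293]
```

View pics/s2.png

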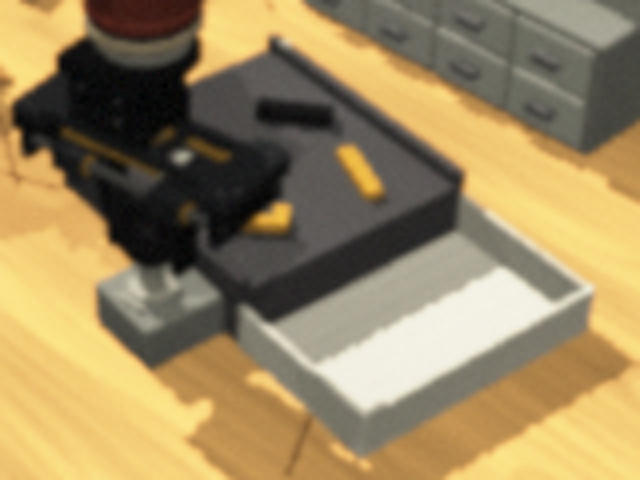

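```bash
python3 -m jog '[[0,0,0,0],[0,0,0,0],[0,0,0,0],[0,0,0,0],[0,0,0,0],[0,0,0,0],[-4,0,0,0],[-8,0,0,0],[-12,-2,-0.6,0],[-14.5,-5,-1.6,4],[-14.5,-9,-3,8],[-14.5,-13,-4.1,12],[-14.5,-17,-5.4,16],[-14.5,-21,-6.7,20],[-14.5,-25,-8,24],[-14.5,-29,-9.2,25],[-14.5,-33,-10.5,25],[-14.5,-35.5,-11.3,25],[-14.5,-35.5,-11.3,25],[-14.5,-35.5,-11.3,25]]' 1
python3 - <<'E'
from h import *
go([.504,.312,.1],-106)
p=camera_params("wrist");im,d=capture("wrist");cv2.imwrite("pics/w3.png",im);np.save("pics/w3.npy",d)
P=cloud(p,d);np.save("pics/w3P.npy",P)
for z0,z1,t in((.062,.085,"body"),(.013,.03,"sole"),(.062,.085,"body")):
    m=((P[...,2]>z0)&(P[...,2]<z1)&(abs(P[...,0]-.51)<.1)&(abs(P[...,1]-.315)<.09)).astype(np.uint8)
    m=cv2.morphologyEx(m,cv2.MORPH_OPEN,np.ones((3,3)))>0
    X=P[m][:,:2].astype(np.float32);print(t,m.sum(),cv2.minAreaRect(X), np.median(P[m][:,2]))
E
```

```text
clock: 5.05
position: [0.5034, 0.3128, 0.2278]
ee_rot: [0.695, 1.569, -2.723]
force: [-0.4, -0.7, -0.6]
grip_width: 0.0869
shift [12.78  0.05 -0.09] turn 0.2 jaw -105.8 down [-0.001 -0.001 -1.   ] j6 2.27
body 2159 ((0.504109799861908, 0.31278330087661743), (0.027941113337874413, 0.09839800000190735), 75.4796371459961) 0.07026741556741078
sole 435 ((0.555804431438446, 0.2993971109390259), (0.034250203520059586, 0.021249141544103622), 74.76329803466797) 0.01955275870722689
body 2159 ((0.504109799861908, 0.31278330087661743), (0.027941113337874413, 0.09839800000190735), 75.4796371459961) 0.07026741556741078
```

View pics/w3.png

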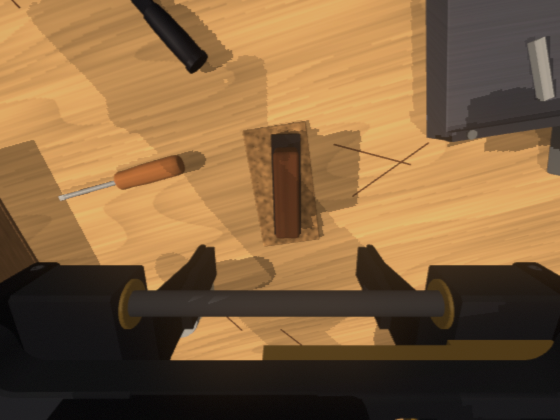

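Run:
```python
from h import *
p=camera_params("wrist")
Q=onplane(p,[(244,130),(307,121),(323,238),(272,244)],.006)[:,:2];print(Q.round(4),Q.mean(0).round(4))
for a,b in((0,1),(1,2),(2,3),(3,0)):
    d=Q[b]-Q[a];print(np.linalg.norm(d).round(4),np.degrees(np.arctan2(d[1],d[0])).round(1))
# mask-based: pad = cork, shadow-free test: P height 3..12mm
P=np.load("pics/w3P.npy")
m=((P[...,2]>.0035)&(P[...,2]<.03)&(abs(P[...,0]-.504)<.11)&(abs(P[...,1]-.313)<.07)).astype(np.uint8)
m=cv2.morphologyEx(m,cv2.MORPH_OPEN,np.ones((5,5)))
n,l,st,c=cv2.connectedComponentsWithStats(m);k=1+st[1:,4].argmax();print(st[k],cv2.minAreaRect(P[l==k][:,:2].astype(np.float32)))
go([.504,.3128,.04],-104.5)
```

```text
[[0.5839 0.3427]
 [0.5726 0.2649]
 [0.4158 0.2832]
 [0.4267 0.3541]] [0.4998 0.3112]
0.0786 -98.2
0.1579 173.4
0.0717 81.2
0.1576 -4.1
[ 244  123   75  123 4754] ((0.4996916353702545, 0.31872332096099854), (0.07973256707191467, 0.1598794013261795), 82.28687286376953)
shift [18.78 -0.16 -0.03] turn -1.4 jaw -105.9 down [-0.001 -0.001 -1.   ] j6 2.27
```

```bash
python3 -m jog '[[4,-0.2,0,-1.4],[8,-0.2,0,-1.4],[12,-0.2,0,-1.4],[15,-0.2,0,-1.4],[18,-0.2,0,-1.4],[18.8,-0.2,0,-1.4],[18.8,-0.2,0,-1.4],[18.8,-0.2,0,-1.4]]' && python3 -m jog '[[0,0,0,0],[0,0,0,0],[0,0,0,0],[0,0,0,0],[0,0,0,0],[0,0,0,0],[0,0,0,0],[0,0,0,0],[0,0,0,0],[0,0,0,0]]' 0 50; python3 -c "
from h import *
go([.504,.3128,.04],-104.5)"
```

```text
clock: 5.77
position: [0.5053, 0.3126, 0.0416]
ee_rot: [-2.623, 1.57, 0.263]
force: [-0.3, -0.4, 0.9]
grip_width: 0.0868
clock: 6.6
position: [0.5045, 0.3131, 0.0404]
ee_rot: [1.001, 1.57, -2.396]
force: [-0.4, -2.0, 0.3]
grip_width: 0.0281
shift [0.04 0.04 0.04] turn -0.1 jaw -104.6 down [-0. -0. -1.] j6 2.25
```

```bash
cat >> h.py <<'E'
C=np.array([.6063,-.0071]);TH=np.radians(-7.1)
XS=np.array([np.cos(TH),np.sin(TH)]);YS=np.array([-XS[1],XS[0]])
def st(P): P=np.atleast_2d(P)[:,:2]-C;return (np.c_[P@XS,P@YS]*1000).round(0)
def wo(x,y): return C+XS*x/1000+YS*y/1000
E
python3 - <<'E'
from h import *
p=camera_params("wrist");p["world_from_camera"]=np.array([[ 0.99999718, -0.00140552, -0.00191673,  0.62470101],[-0.00192505, -0.95193615, -0.30629049,  0.08535717],[-0.00139411,  0.30629331, -0.95193617,  0.38330067],[0,0,0,1]])
print(st(onplane(p,[(200,175),(253,167),(307,160),(337,208),(314,237),(296,275),(200,228),(238,260)],.058)))
for q in((-34,101),(34,101),(-34,-112)):print(q,wo(*q))
go([*wo(-34,98),.17],-97.1)
# pad from scene/side while bare? print station positions only
E
```

```text
[[-82.  20.]
 [-23.  36.]
 [ 35.  51.]
 [ 78.   0.]
 [ 57. -39.]
 [ 42. -93.]
 [-80. -44.]
 [-32. -81.]]
(-34, 101) [0.58504446 0.09732798]
(34, 101) [0.65252304 0.08892308]
(-34, -112) [ 0.55871735 -0.11403873]
shift [-12.96  19.15 -13.27] turn -7.5 jaw -104.6 down [-0. -0. -1.] j6 2.25
```

```bash
python3 -m jog '[[-3,0,0,0],[-6,0,0,0],[-10,0,0,0],[-13,1,-0.7,0],[-13,4,-2.8,-1],[-13,7,-4.9,-3],[-13,10,-7,-5],[-13,13,-9.1,-7],[-13,16,-11.2,-7.5],[-13,19.1,-13.5,-7.5],[-13,19.1,-13.5,-7.5],[-13,19.1,-13.5,-7.5],[-13,19.1,-13.5,-7.5]]'
python3 - <<'E'
from h import *
go([*wo(-31,98),.087],-97.1)
for n in("scene","side","wrist"):
    p=camera_params(n);im,d=capture(n);P=cloud(p,d)
    if n!="wrist":
        # bare cork pad: plane-fit-free height mask
        for lo in(.003,.004):
            m=((P[...,2]>lo)&(P[...,2]<.02)&(abs(P[...,0]-.5)<.11)&(abs(P[...,1]-.315)<.08)).astype(np.uint8)
            m=cv2.morphologyEx(m,cv2.MORPH_OPEN,np.ones((3,3)))
            k,l,s,c=cv2.connectedComponentsWithStats(m);j=1+s[1:,4].argmax();X=P[l==j]
            print(n,len(X),cv2.minAreaRect(X[:,:2].astype(np.float32)),X.mean(0).round(4))
    else: np.save("pics/w4P.npy",P)
    cv2.imwrite(f"pics/{n}4.png",im)
E
```

```text
clock: 7.68
position: [0.5866, 0.0944, 0.1699]
ee_rot: [-0.231, 1.569, 2.786]
force: [0.4, -0.2, -2.0]
grip_width: 0.0277
shift [ 8.29  0.03 -0.12] turn -0.1 jaw -97.2 down [-0.001  0.001 -1.   ] j6 1.72
scene 813 ((0.5001541972160339, 0.3184273838996887), (0.08431380987167358, 0.16465197503566742), 81.07775115966797) [0.5038 0.3205 0.0064]
scene 621 ((0.4988023638725281, 0.3202512860298157), (0.0811295136809349, 0.15683431923389435), 81.07775115966797) [0.5008 0.3209 0.0067]
side 574 ((0.4996253550052643, 0.31565040349960327), (0.08937080204486847, 0.16208671033382416), 80.9253921508789) [0.497  0.3138 0.0071]
side 488 ((0.49821990728378296, 0.3163825571537018), (0.08472483605146408, 0.15930810570716858), 80.55907440185547) [0.4952 0.3158 0.0073]
```

View pics/wrist4.png

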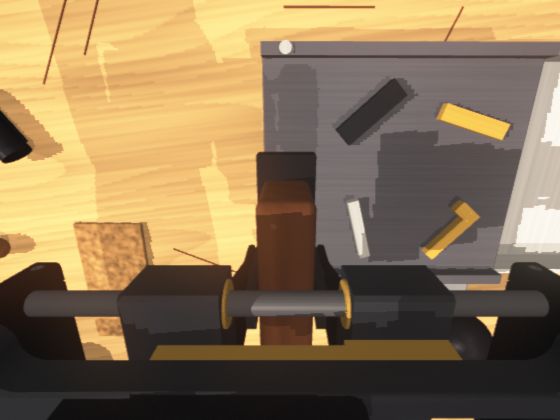

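```bash
python3 -m jog '[[3,0,-0.1,0],[6,0,-0.1,0],[7.5,0,-0.1,0],[8.2,0,-0.1,0],[8.2,0,-0.1,0],[8.2,0,-0.1,0],[8.2,0,-0.1,0]]'; python3 -c "
from h import *
print(st(pose()[0]));go([*wo(-31,-112),.0865],-97.1)
P=pose()[0]"
```

```text
clock: 8.42
position: [0.5894, 0.0948, 0.0904]
ee_rot: [-2.997, 1.568, 0.021]
force: [1.0, 1.3, -1.5]
grip_width: 0.0274
[[-29.  99.]]
shift [ 0.38 21.1   0.18] turn 0.0 jaw -97.1 down [ 0.003  0.    -1.   ] j6 1.72
```

```bash
for i in 1 2; do python3 -m jog '[[0,0,0,0],[0,0,0,0]]'|head -2; python3 -c "
from h import *
s=get_state();print(s['position'],s['force'],st(pose()[0]))"; done
```

```text
clock: 8.58
position: [0.5891, 0.0944, 0.0901]
[0.58912938 0.09435747 0.0900898 ] [-0.01835626  0.46295094 -2.74740251] [[-30.  99.]]
clock: 8.75
position: [0.5885, 0.0942, 0.0892]
[0.58847566 0.09418721 0.08916769] [-0.08674417 -0.4438781  -0.90376877] [[-30.  98.]]
```

```bash
python3 -m jog '[[0.2,0,0.1,0],[0.2,1.2,0.1,0],[0.2,2.4,0.1,0],[0.2,3.6,0.1,0],[0.2,4.8,0.1,0],[0.2,6,0.1,0],[0.2,7.2,0.1,0],[0.2,8.4,0.1,0],[0.2,9.6,0.1,0],[0.2,10.8,0.1,0],[0.2,12,0.1,0],[0.2,13.2,0.1,0],[0.2,14.4,0.1,0],[0.2,15.6,0.1,0],[0.2,16.8,0.1,0],[0.2,18,0.1,0],[0.2,19.2,0.1,0],[0.2,20.4,0.1,0],[0.2,21.2,0.1,0],[0.2,21.2,0.1,0]]'
python3 - <<'E'
from h import *
print(st(pose()[0]),pose()[0]);s=get_state();print(s['force'],s['torque'])
im,d=capture("side");P=cloud(camera_params("side"),d);a=cv2.resize(im[180:300,225:385],None,fx=2.5,fy=2.5,interpolation=cv2.INTER_CUBIC)
im,d=capture("wrist");b=cv2.resize(im,(400,300));cv2.imwrite("pics/s5.png",np.vstack([a[:300],b]))
E
```

```text
clock: 10.42
position: [0.5607, -0.118, 0.0866]
ee_rot: [1.747, 1.57, -1.52]
force: [-0.3, 0.5, -2.2]
grip_width: 0.0275
[[ -32. -116.]] [ 0.56074017 -0.11800024  0.08656601]
[-0.30054944  0.54725259 -2.22497447] [0.0567783  0.08443184 0.00719519]
```

View pics/s5.png

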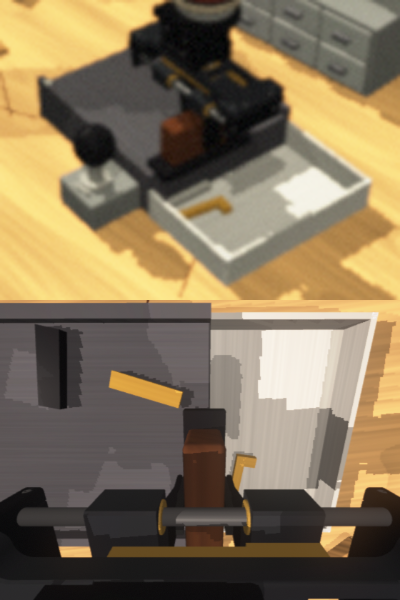

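```bash
python3 -m jog '[[-2,0,0,0],[-4.5,0,0,0],[-4.5,-3,-1,0],[-4.5,-6.5,-2,0],[-4.5,-10,-3,0],[-4.5,-13.5,-4,0],[-4.5,-17,-5,0],[-4.5,-20,-6,0],[-4.5,-21.5,-6.2,0],[-4.5,-21.5,-6.2,0],[-4.5,-21.5,-6.2,0],[-3,-21.5,-6.2,0],[-1.5,-21.5,-6.2,0],[-0.3,-21.5,-6.2,0],[-0.1,-21.5,-6.2,0],[-0.1,-21.5,-6.2,0],[-0.1,-21.5,-6.2,0],[-0.1,-21.5,-6.2,0]]'
python3 - <<'E'
from h import *
print(st(pose()[0]),pose()[0]);s=get_state();print(s['force'],s['torque'])
go([*wo(31,-116),.0865],-97.1)
E
```

```text
clock: 12.02
position: [0.6497, 0.0893, 0.0886]
ee_rot: [-2.999, 1.569, 0.018]
force: [-0.1, 0.5, -2.2]
grip_width: 0.0276
[[ 31. 101.]] [0.64972223 0.08933081 0.08864261]
[-0.10594602  0.53218325 -2.17159591] [0.10166997 0.10075071 0.03241904]
shift [2.100e-01 2.171e+01 1.000e-02] turn -0.0 jaw -97.1 down [ 0.002  0.    -1.   ] j6 1.71
```

```bash
python3 -m jog '[[0.1,0.8,0,0],[0.1,2,0,0],[0.1,3.2,0,0],[0.1,4.4,0,0],[0.1,5.6,0,0],[0.1,6.8,0,0],[0.1,8,0,0],[0.1,9.2,0,0],[0.1,10.4,0,0],[0.1,11.6,0,0],[0.1,12.8,0,0],[0.1,14,0,0],[0.1,15.2,0,0],[0.1,16.4,0,0],[0.1,17.6,0,0],[0.1,18.8,0,0],[0.1,20,0,0],[0.1,21,0,0],[0.1,21.9,0,0],[0.1,21.9,0,0]]'
python3 - <<'E'
from h import *
print(st(pose()[0]),pose()[0]);s=get_state();print(s['force'],s['torque'])
im,d=capture("side");a=cv2.resize(im[180:300,225:385],None,fx=2.5,fy=2.5,interpolation=cv2.INTER_CUBIC)
im,d=capture("wrist");b=cv2.resize(im,(400,300));cv2.imwrite("pics/s6.png",np.vstack([a[:300],b]))
E
```

```text
clock: 13.68
position: [0.6217, -0.1297, 0.0865]
ee_rot: [1.714, 1.57, -1.554]
force: [0.2, 0.8, -1.7]
grip_width: 0.0276
[[  30. -120.]] [ 0.62171538 -0.12974556  0.08653409]
[ 0.15281214  0.76764878 -1.67060656] [0.05362716 0.03839288 0.00509518]
```

View pics/s6.png

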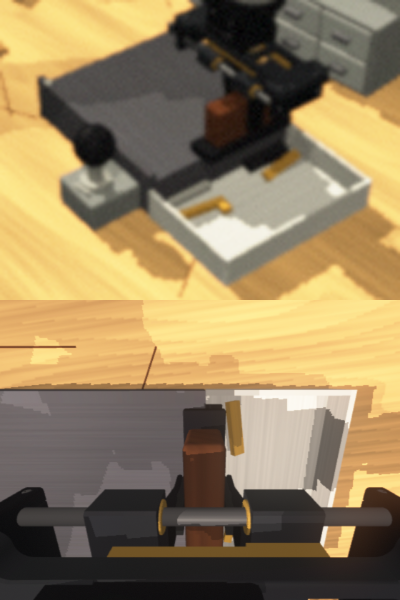

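```bash
python3 -m jog '[[-3,0,0,0],[-6,0,0,0],[-9,-1,0,0],[-9,-4,0,0],[-9,-7.5,0,0],[-9,-11,0,0],[-9,-14.5,0,0],[-9,-17.5,0,0],[-9,-17.5,0,0],[-9,-17.5,0,0]]'
python3 - <<'E'
from h import *
go([.4995,.318,.13],-98)
im,d=capture("side");a=cv2.resize(im[180:300,225:385],None,fx=2.5,fy=2.5,interpolation=cv2.INTER_CUBIC)
im,d=capture("wrist");b=cv2.resize(im,(400,300))
im,d=capture("scene");c=cv2.resize(im[180:270,200:320],None,fx=3.333,fy=3.333,interpolation=cv2.INTER_CUBIC)[:300]
cv2.imwrite("pics/s7.png",np.hstack([np.vstack([a[:300],b]),np.vstack([c,c*0])]))
E
```

```text
clock: 14.62
position: [0.6433, 0.0487, 0.1764]
ee_rot: [-0.313, 1.57, 2.709]
force: [0.1, -0.5, -2.2]
grip_width: 0.028
shift [  4.65 -25.02  17.49] turn 1.1 jaw -96.9 down [-0.  0. -1.] j6 1.64
```

View pics/s7.png

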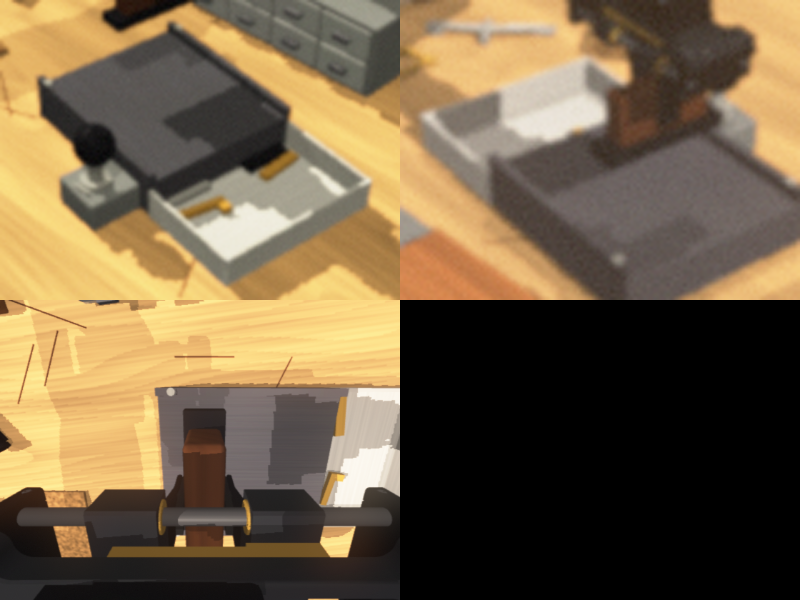

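```bash
python3 -m jog '[[0,-3,2.1,0],[0,-6,4.2,0],[0,-9,6.3,0],[0,-12,8.4,1.1],[0,-15,10.5,1.1],[0,-18,12.6,1.1],[0,-21,14.7,1.1],[0,-24,16.8,1.1],[0,-25,17.5,1.1],[0,-25,17.5,1.1],[0,-25,17.5,1.1],[2,-25,17.5,1.1],[5,-25,17.5,1.1],[8,-25,17.5,1.1],[10,-25,17.5,1.1],[10,-25,17.5,1.1],[10,-25,17.5,1.1],[10,-25,17.5,1.1]]'
python3 - <<'E'
from h import *
go([.4995,.318,.0405],-98)
p=camera_params("wrist");im,d=capture("wrist");P=cloud(p,d);cv2.imwrite("pics/w8.png",im)
hsv=cv2.cvtColor(im,cv2.COLOR_BGR2HSV)
for z0,z1,t in((.003,.0125,"pad"),(.048,.06,"soletop")):
    m=((P[...,2]>z0)&(P[...,2]<z1)&(abs(P[...,0]-.5)<.12)&(abs(P[...,1]-.318)<.08)).astype(np.uint8)
    m=cv2.morphologyEx(m,cv2.MORPH_OPEN,np.ones((3,3)))
    X=P[m>0];print(t,len(X),X.mean(0).round(4),cv2.minAreaRect(X[:,:2].astype(np.float32)))
# tray contents from side + scene depth
for n in("side","scene"):
    im,d=capture(n);P=cloud(camera_params(n),d);s=st(P.reshape(-1,3)).reshape(420,560,2)
    hsv=cv2.cvtColor(im,cv2.COLOR_BGR2HSV)
    reg=(abs(s[...,0])<105)&(s[...,1]<-121)&(s[...,1]>-255)&(P[...,2]<.06)
    for t,mk in(("dark",hsv[...,2]<70),("brass",(hsv[...,1]>120)&(hsv[...,2]>110))):
        m=(reg&mk).astype(np.uint8);k,l,q,c=cv2.connectedComponentsWithStats(m)
        for j in range(1,k):
            if q[j,4]>6:
                X=s[l==j];Z=P[l==j][:,2];print(n,t,q[j,4],"px",c[j].round(),"x",X[:,0].min(),X[:,0].max(),"y",X[:,1].min(),X[:,1].max(),"z",np.percentile(Z,[5,50,95]).round(3))
    mk=(abs(s[...,0])<98)&(abs(s[...,1])<118);h=P[...,2][mk];print(n,"plate z pct",np.percentile(h,[1,50,99,100]).round(3))
E
```

```text
clock: 16.27
position: [0.5027, 0.3151, 0.0781]
ee_rot: [-2.657, 1.569, 0.34]
force: [1.7, 0.8, -0.9]
grip_width: 0.0274
shift [ 3.76 -0.24  0.36] turn -0.3 jaw -98.3 down [ 0.002  0.001 -1.   ] j6 2.14
pad 6256 [0.5422 0.3153 0.0055] ((0.5229297280311584, 0.31552040576934814), (0.08001405745744705, 0.11283575743436813), 82.40565490722656)
soletop 1851 [0.5574 0.3077 0.0571] ((0.553398609161377, 0.30843406915664673), (0.036104921251535416, 0.026268217712640762), 80.26760864257812)
side dark 7 px [332. 233.] x 59.0 81.0 y -123.0 -122.0 z [0.034 0.042 0.045]
side dark 99 px [330. 242.] x 29.0 99.0 y -140.0 -122.0 z [0.007 0.013 0.017]
side dark 7 px [297. 253.] x -72.0 -58.0 y -123.0 -122.0 z [0.026 0.029 0.032]
side brass 73 px [336. 246.] x 37.0 96.0 y -164.0 -139.0 z [0.007 0.011 0.015]
side brass 78 px [308. 262.] x -84.0 -30.0 y -177.0 -148.0 z [0.007 0.012 0.016]
side plate z pct [0.036 0.05  0.055 0.064]
scene plate z pct [-0.756  0.049  0.054  0.066]
```

```bash
python3 -m jog '[[1,-0.27,0.3,-0.8],[2,-0.27,0.3,-0.8],[2.8,-0.27,0.3,-0.8],[3.4,-0.27,0.3,-0.8],[3.5,-0.27,0.3,-0.8],[3.5,-0.27,0.3,-0.8],[3.5,-0.27,0.3,-0.8],[3.5,-0.27,0.3,-0.8],[3.5,-0.27,0.3,-0.8],[3.5,-0.27,0.3,-0.8]]'
python3 - <<'E'
from h import *
go([.4995,.318,.0405],-98);print(get_state()["force"])
p=camera_params("wrist");im,d=capture("wrist");P=cloud(p,d)
for z0,z1,t in((.003,.0125,"pad"),(.014,.025,"soletop")):
    m=((P[...,2]>z0)&(P[...,2]<z1)&(P[...,0]>.54)&(abs(P[...,0]-.5)<.12)&(abs(P[...,1]-.318)<.08)).astype(np.uint8)
    m=cv2.morphologyEx(m,cv2.MORPH_OPEN,np.ones((3,3)))
    X=P[m>0];print(t,len(X),np.median(X,0).round(4),cv2.minAreaRect(X[:,:2].astype(np.float32)))
E
```

```text
clock: 17.25
position: [0.4983, 0.3188, 0.0416]
ee_rot: [-2.522, 1.571, 0.491]
force: [0.1, -0.2, -2.7]
grip_width: 0.0278
shift [ 0.11  0.07 -0.13] turn 0.6 jaw -97.4 down [ 0.  0. -1.] j6 2.14
[ 0.07597922 -0.2045562  -2.68810179]
pad 5599 [0.5651 0.3117 0.0055] ((0.5568128824234009, 0.3109385371208191), (0.08019530028104782, 0.0437765009701252), 82.59315490722656)
soletop 1781 [0.5536 0.3126 0.0209] ((0.5506570935249329, 0.3129381537437439), (0.03604968264698982, 0.023303890600800514), 84.27627563476562)
```

```bash
python3 -m jog '[[0,0.05,-0.15,1],[0,0.05,-0.15,1],[0,0.05,-0.15,1],[0.1,0.05,-0.15,1],[0.12,0.05,-0.15,1],[0.12,0.05,-0.15,1],[0.12,0.05,-0.15,1]]' && python3 -m jog '[[0,0,0,0],[0,0,0,0],[0,0,0,0],[0,0,0,0],[0,0,0,0],[0,0,0,0],[-2,0,0,0],[-5,0,0,0],[-8,0,0,0],[-12,0,0,0],[-16,0,0,0],[-18.5,0,0,0],[-18.5,0,0,0],[-18.5,0,0,0],[-18.5,0,0,0]]' 1
python3 - <<'E'
from h import *
p=camera_params("wrist");im,d=capture("wrist");P=cloud(p,d)
for z0,z1,t in((.0035,.03,"pad"),(.062,.085,"body")):
    m=((P[...,2]>z0)&(P[...,2]<z1)&(abs(P[...,0]-.504)<.11)&(abs(P[...,1]-.313)<.07)).astype(np.uint8)
    m=cv2.morphologyEx(m,cv2.MORPH_OPEN,np.ones((5,5)))
    n,l,s,c=cv2.connectedComponentsWithStats(m);k=1+s[1:,4].argmax();X=P[l==k];print(t,cv2.minAreaRect(X[:,:2].astype(np.float32)),np.median(X[:,2]))
go([.449,-.057,.16],-80.5)
E
```

```text
clock: 17.88
position: [0.4996, 0.3181, 0.0403]
ee_rot: [0.988, 1.571, -2.3]
force: [-0.0, -0.5, -2.7]
grip_width: 0.028
clock: 19.13
position: [0.4992, 0.3179, 0.2246]
ee_rot: [0.549, 1.57, -2.739]
force: [-0.7, -0.5, 0.2]
grip_width: 0.0872
pad ((0.49982815980911255, 0.31856265664100647), (0.07970869541168213, 0.15950565040111542), 82.43204498291016) 0.00567611875531443
body ((0.4992835521697998, 0.318826287984848), (0.027520980685949326, 0.09887224435806274), 80.65739440917969) 0.07029066999014438
shift [ 6.41 37.79 -0.57] turn -17.9 jaw -98.4 down [-0.003 -0.001 -1.   ] j6 2.15
```

```bash
python3 -m jog '[[0,3,0,-3],[0,6.5,0,-6],[0,10,-0.1,-10],[0,13.5,-0.2,-14],[0,17,-0.3,-18],[1,20.5,-0.3,-18],[2,24,-0.4,-18],[3,27.5,-0.5,-18],[4,31,-0.5,-18],[5,34.5,-0.6,-18],[6.2,37.8,-0.6,-18],[6.2,37.8,-0.6,-18],[6.2,37.8,-0.6,-18],[6.2,37.8,-0.6,-18]]'
python3 - <<'E'
from h import *
go([.449,-.0573,.0842],-80.5)
E
```

```text
clock: 20.35
position: [0.4496, -0.0562, 0.1622]
ee_rot: [-0.672, 1.568, 2.637]
force: [0.4, -0.4, -0.4]
grip_width: 0.0868
shift [7.8  0.11 0.06] turn 0.0 jaw -80.5 down [-0.002  0.001 -1.   ] j6 1.1
```

```bash
python3 -m jog '[[3,0.1,0.1,0],[6,0.1,0.1,0],[7.6,0.1,0.1,0],[7.6,0.1,0.1,0],[7.6,0.1,0.1,0]]' && python3 -m jog '[[0,0,0,0],[0,0,0,0],[0,0,0,0],[0,0,0,0],[0,0,0,0],[0,0,0,0],[0,0,0,0],[0,0,0,0]]' 0 50 && python3 -m jog '[[0,0,0,-6],[0,0,0,-12],[0,0,0,-18],[0,0,0,-24],[0,0,0,-30],[0,0,0,-36],[0,0,0,-42],[0,0,0,-48],[0,0,0,-54],[0,0,0,-60],[0,0,0,-66],[0,0,0,-72],[0,0,0,-78],[0,0,0,-82],[0,0,0,-82],[0,0,0,-82],[0,0,0,-82]]'
python3 - <<'E'
from h import *
go([.449,-.0573,.0842],0);print(get_state()["torque"])
E
```

```text
clock: 20.77
position: [0.449, -0.0563, 0.0868]
ee_rot: [-0.563, 1.568, 2.748]
force: [0.7, 0.2, 0.5]
grip_width: 0.0869
clock: 21.43
position: [0.4496, -0.0576, 0.0876]
ee_rot: [-1.967, 1.57, 1.342]
force: [-1.4, 2.7, 3.3]
grip_width: 0.048
clock: 22.85
position: [0.4485, -0.0561, 0.0874]
ee_rot: [-2.542, 1.566, 2.197]
force: [-5.6, 8.1, 9.5]
grip_width: 0.0483
shift [0.32 0.05 0.12] turn 1.5 jaw 1.5 down [-0.003  0.004 -1.   ] j6 -0.33
[ 1.35728952  1.02837941 -0.52960864]
```

```bash
cat > g.py <<'E'
from h import *
for n in("side","scene"):
    im,d=capture(n);P=cloud(camera_params(n),d);s=st(P.reshape(-1,3)).reshape(420,560,2)
    m=(abs(s[...,0])<85)&(s[...,1]<-110)&(s[...,1]>-121)&(P[...,2]>.03)&(P[...,2]<.1)
    z=P[...,2][m];print(n,len(z),np.percentile(z,[50,75,90,95,99]).round(4))
    cv2.imwrite(f"pics/{n}9.png",im)
E
python3 g.py
```

```text
side 399 [0.0528 0.0621 0.066  0.0673 0.0686]
scene 172 [0.0588 0.064  0.066  0.0674 0.0683]
```

```bash
python3 -m jog '[[0,0,0,-3],[0,0,0,-4],[0,0,0,-4],[0,0,0,-4]]'; python3 -c "
from h import *
go([.449,-.0573,.0842],0);print(get_state()['torque'])"; python3 -m jog '[[0,0,0,-4],[0,0,0,0],[0,0,0,0],[0,0,0,0],[0,0,0,0],[0,0,0,0],[0,0,0,0],[-4,0,0,0],[-8,0,0,0],[-12,0,0,0],[-15,0,0,0],[-15,0,0,0],[-15,0,0,0],[-15,0,0,0]]' 1; python3 g.py
python3 - <<'E'
from h import *
im=cv2.imread("pics/side9.png");a=cv2.resize(im[180:300,225:385],None,fx=5,fy=5,interpolation=cv2.INTER_CUBIC);cv2.imwrite("pics/s10.png",a)
cv2.imwrite("pics/s11.png",im)
E
```

```text
clock: 23.28
position: [0.4484, -0.0567, 0.0873]
ee_rot: [-2.461, 1.567, 2.348]
force: [-5.1, 5.9, 6.7]
grip_width: 0.0482
shift [0.31 0.05 0.07] turn 5.5 jaw 5.5 down [-0.003  0.003 -1.   ] j6 -0.4
[ 0.95919681  0.72456828 -0.59951195]
clock: 24.45
position: [0.4491, -0.0577, 0.2366]
ee_rot: [-1.977, 1.57, 2.833]
force: [0.2, -0.1, -0.8]
grip_width: 0.087
side 368 [0.054  0.0633 0.0661 0.0672 0.0692]
scene 161 [0.0587 0.0642 0.0663 0.0671 0.0683]
```

View pics/s10.png

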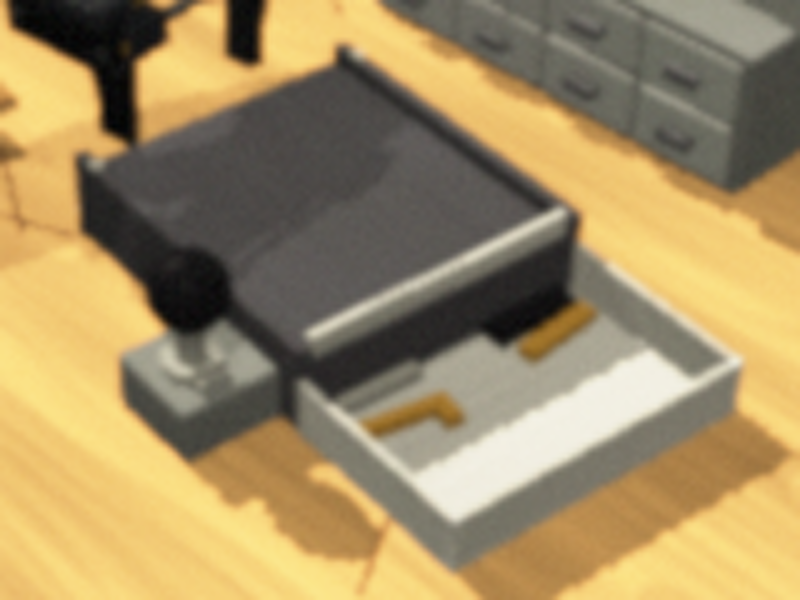

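```bash
python3 -c "
from workcell import job
print(job.job_done())"
```

```text
the job is handed in; nothing more can be done
None
```

The job is done and handed in at 24.5 s on the robot's clock. In order:

- **Gate down:** I turned the ball knob clockwise about 81° onto its stop. The wrist torque was about 0.8 N m there, and the picture showed the gate sunk.
- **Sweep:** I swept the plate with the scraper in two lanes, left then right. The fingertips stayed about 17 mm or more above the chips.
- **Scraper back:** I stood it on the cork pad and let go.
- **Gate up:** I turned the knob back until it held against its zero stop.

What the last checks showed:

- **Chips:** the plate is empty and all four chips are visible in the tray.
- **Scraper:** it is upright, within about 1 mm of the pad's centre and about 2° off the pad's axis.
- **Gate:** its top measured about 66–67 mm above the bench, and fully up is 66 mm.
- **Knob:** I pushed it about 4° further and the torque held near 0.6 N m, so the fingers probably slipped on the ball at the stop. On this second grip the wrist read about 3 mm higher than intended, but the ball still turned with it.

No check failed. The first guess of the pad's position from its corners in the picture was about 5–7 mm off the depth measurement. I placed the scraper by the depth measurement, which later views confirmed. I did not measure the bystanders again at the end. The moves were not planned near any of them.

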